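# Book sample cups back in on the cell counter

### The arm

A 6-joint arm with a two-finger parallel gripper is mounted at the origin on the work surface. World frame = base frame: x ahead of the robot, y to its left, z up, the work surface at z = 0. Lengths are in mm, angles in rad, forces in N, time in s.
With the tool pointing down it reaches from about 275 to 750 mm from the base axis. Payload 10.2 kg.
Tool frame: the origin (TCP) lies on the centre line of the jaws, within the pads' length; the fingertips stand 17 mm ahead of it and the grasp point (between the pads) lies 2 mm behind it (ctrl.tip_extent is the distance from the TCP to the fingertips, in mm); z points along the fingers, y is the line along which they close (so a half turn about z gives the same grasp; the last joint's range is limited). The gripper opens to 85 mm and grips with 20 to 120 N. Pads are 22 mm wide; open, the fingers measure 114 mm over their backs; the gripper's body (76 mm by 85 mm) begins 54 mm behind the grasp point. The pads swing forward as they close: fully open they stand 13 mm farther back than shut.
Start: joints at [1.022, 0.313, 1.498, -0, 1.331, -0.223], TCP at [168.048, 497.384, 248.294] pointing down, gripper open.
Joint ranges: [-2.94, 2.94], [-0.97, 2.17], [0.19, 2.56], [-1.23, 4.37], [0.02, 3.11], [-2.88, 2.88]. Speed limits (rad/s): [2.39, 2.39, 3.01, 3.14, 3.14, 3.14].

### API

Orientations are given as a unit quaternion [w, x, y, z].
In Python, from rig import sensors, capture, ctrl, cut_out, place_of gives the robot as it stands.
- The arm moves only by the shell command python3 -m jog 'ROWS' [FORCE]. ROWS is JSON, a list of rows, each a list of 3 entries, a list of its own where there are three numbers: the shift along the world's x, y, z in mm, then the turn, a rotation vector about the world's x, y, z in degrees, then the closure, from 0 (fully open) to 1 (shut). A call has exactly 8 rows; each row is the pose to reach, as a shift and turn from the pose commanded when the call began; what a row does not reach only later rows make up. A row lasts 1/12 s, in which the tool goes at most 41.7 mm and 7.16 degrees, less where a joint would pass 70% of its speed; a pose out of reach is approached as far as the arm can. A call with a gripper value outside its range is refused whole. The fingers move at their own pace and stop on an object; FORCE is the grip in N (left out, the last holds). Time passes only in rows, so rows that repeat a pose let the fingers close, or fill a call up. It gives the time, the measured TCP pose, the force and the opening at its end, in the units of the state.
- sensors.sense(): the state, without advancing time (a new reading comes with each control period).
- capture(name): name is "scene" or "top"; returns a dict with "color" (420x560x3 uint8, blue, green, red), "z_map" (420x560 float32, mm along the optical axis (not along the pixel's ray), 0 where there is no reading), "camera_matrix" (3x3 intrinsics, pixels), "k1" (the pictures are not rectified: a ray, as slopes to the right and down, at radius r is drawn at 1 + k1 r^2 times it, then the intrinsics apply), "R" (3x3) and "t" (3): a world point X has camera coordinates R X + t. Camera axes: x right, y down, z forward; pixel columns grow to the right and rows downward; lengths in mm; the calibration is good to about 2 mm. A picture is of the moment at which its call begins.
- ctrl.finish_job(): hands the job in, once; it reports no verdict.
Trained networks look in a picture, given as the dict that the camera call returned (one of the last four; its "shot" number tells which), for a name from the list of things; names that differ only in an ending like _2 or _b are one class to them, and where a whole thing is asked for, a point or a joint stands for the part that bears it (a point fixed in the world has none). Each returns a list of dicts, best first, with "p" (0 to 1); they miss things now and then, are a little off and sometimes report something else, mostly with a low value. They report only what shows in the picture. A call takes as long as a camera call. They do not tell look-alikes from the thing itself.
- cut_out(picture, query): "region" (420x560 bool, what is visible of it) and "box" ([left, top, right, bottom] in pixels, round what is visible of it).
- place_of(picture, query): "centre" ([row, column] in pixels: a listed point, or the origin of a listed thing).
The state is a dict: "time_s": time; "joints": joint angles; "dq": joint speeds; "tau": joint torques, N m; "eef_pos": TCP position; "ee_rot": TCP orientation; "force": force on the tool from outside, world axes, zero at the start; "wrist_torque": the same for the moment, N m; "grip_width": opening from 0.0 (shut) to 1.0 (fully open).
Only numpy, scipy, OpenCV 4.12 (cv2) and the standard library are available. Lean on these libraries where they do the work, as an engineer would, in place of code of your own. Each camera call takes 0.05 s, during which the arm holds its last target. There are 200 camera calls.

### The job

Book the two empty sample cups back in, tallying them on the counter: first press the black key to zero it, then nest the blue cup in the black cup and let it go, press the blue key, nest the red cup in the blue one and let it go, and press the red key. Press each key well down at its own turn only, firmly but gently (the counter stands at an unknown height), and let it come up again; press no other key, leave the yellow cup, the bottle, the slide box and the slide mailer where they are, and leave the stack of three standing upright on the bench.

Things in the scene. Friction and masses are not known exactly. Their poses are not given: they have to be found in the camera images.
- stand: fixed black foot plate of the cell counter, 130 x 200 x 12 mm; origin under its centre on the bench, x away from the operator, y along the key row, z up. It carries a grey-blue console 110 x 240 x 35 mm on two posts, its top tilted 0.35 rad (normal leans from +z to -x). The console's height on the posts differs every time and is not reported. Pushing it with over 60 N is too rough
- key_row (a point): point on the stand (same axes) at the top centre of the middle (yellow) cap with the console at its lowest, 83.5 mm above the bench; the real caps are 0 to 25 mm straight above it, all alike. Caps 22 x 22 mm, 38 mm apart along y, from +y to -y: green, blue, yellow, red, black. They stand 14 mm proud and sink 9 mm along the slope normal; 1.3 N starts one, 5.5 N gives 6 mm (it counts), 7.6 N 9 mm
- key_black (a joint): black square spring key of the counter (zero); 0 up, 0.009 m at the bottom, counts from 0.006; pressed along the slope's normal. Key centre at y = -76 mm from point key_row
- key_blue (a joint): blue square spring key of the counter; 0 up, 0.009 m at the bottom, counts from 0.006; pressed along the slope's normal. Key centre at y = +38 mm from point key_row
- key_red (a joint): red square spring key of the counter; 0 up, 0.009 m at the bottom, counts from 0.006; pressed along the slope's normal. Key centre at y = -38 mm from point key_row
- key_yellow (a joint): yellow square spring key of the counter, not to be pressed; 0 up, 0.009 m at the bottom, counts from 0.006; pressed along the slope's normal. Key centre at y = +0 mm from point key_row
- key_green (a joint): green square spring key of the counter, not to be pressed; 0 up, 0.009 m at the bottom, counts from 0.006; pressed along the slope's normal. Key centre at y = +76 mm from point key_row
- cup_black: black plastic sample cup, 60 g, the bottom one of the stack, open on top, 62 mm tall: tapered body (foot 32 diameter) under a straight grip collar of 57 outer diameter, 42 to 62 above the foot (mouth 49). Origin: centre of the foot, z up. Nested in another such cup its collar rests on that rim, foot 20 mm above foot. Starts upright, at any of the four cup places
- cup_blue: blue plastic sample cup, about 30 g, open on top, 62 mm tall: tapered body (foot 32 diameter) under a straight grip collar of 57 outer diameter, 42 to 62 above the foot (mouth 49). Origin: centre of the foot, z up. Nested in another such cup its collar rests on that rim, foot 20 mm above foot. Starts upright, at any of the four cup places
- cup_red: red plastic sample cup, about 30 g, open on top, 62 mm tall: tapered body (foot 32 diameter) under a straight grip collar of 57 outer diameter, 42 to 62 above the foot (mouth 49). Origin: centre of the foot, z up. Nested in another such cup its collar rests on that rim, foot 20 mm above foot. Starts upright, at any of the four cup places
- cup_yellow: yellow plastic sample cup, about 30 g, a bystander, open on top, 62 mm tall: tapered body (foot 32 diameter) under a straight grip collar of 57 outer diameter, 42 to 62 above the foot (mouth 49). Origin: centre of the foot, z up. Nested in another such cup its collar rests on that rim, foot 20 mm above foot. Starts upright, at any of the four cup places
- oil_bottle: small amber bottle with black cap, 32 mm diameter, 70 mm tall, a bystander; origin at the centre of its underside
- slide_box: blue flat slide box 85 x 160 x 30 mm, a bystander; origin at the centre of its underside
- mailer: white flat slide mailer 34 x 85 x 14 mm with a green tab, a bystander; origin at the centre of its underside
Not all that is in view belongs to the job. There is more than one size of the cup_black; the one meant has the size given above.

How it is judged (in metres and radians):
On the way, in this order (a step that is already met when the one before it is completed fails the run):
1. the black key is well down (value of joint key_black above 0.006 m), for 0.05 s.
2. the blue cup stands nested in the black cup, let go (horizontal distance between cup_blue and cup_black below 0.006 m and z of cup_blue in the frame of cup_black between 0.015 and 0.025 m and angle between each of cup_blue, cup_black's own z axis and vertical below 0.12 rad and contact force between the fingers and cup_blue below 0.05 N and linear speed of cup_blue below 0.03 m/s and height (world z) of cup_black below 0.006 m), for 0.2 s.
3. the blue key is well down (value of joint key_blue above 0.006 m), for 0.05 s.
4. the red cup stands nested in the blue cup, let go (horizontal distance between cup_red and cup_blue below 0.006 m and z of cup_red in the frame of cup_blue between 0.015 and 0.025 m and angle between each of cup_red, cup_blue, cup_black's own z axis and vertical below 0.12 rad and horizontal distance between cup_blue and cup_black below 0.006 m and z of cup_blue in the frame of cup_black between 0.015 and 0.025 m and contact force between the fingers and cup_red below 0.05 N and linear speed of cup_red below 0.03 m/s and height (world z) of cup_black below 0.006 m), for 0.2 s.
5. the red key is well down (value of joint key_red above 0.006 m), for 0.05 s.
At the end, for the whole second after the job is handed in: Blue cup nested in black, red in blue (each within 6 mm in plan of the cup below, foot 15 to 25 mm above its foot, within 0.12 rad of upright), black cup upright on the bench, all let go and at rest (under 0.03 m/s); all keys up again (within 1.5 mm) (all of step 4 and contact force between the fingers and cup_blue below 0.05 N and linear speed of each of cup_blue, cup_black below 0.03 m/s and value of joint each of key_black, key_blue, key_red, key_yellow, key_green below 0.0015 m); the robot touches nothing.
It fails at once if the yellow or the green key is pressed (over 4 mm) (value of joint any of key_yellow, key_green above 0.004 m).
It fails at once if the black key is pressed (over 4 mm) after the blue cup is nested (value of joint key_black above 0.004 m and horizontal distance between cup_blue and cup_black below 0.006 m and z of cup_blue in the frame of cup_black between 0.015 and 0.025 m and angle between cup_blue's own z axis and vertical below 0.12 rad).
It fails at once if the blue or red key is pressed (over 4 mm) before its own cup is nested, or the blue one after the red cup is nested ((value of joint key_blue above 0.004 m and (not (horizontal distance between cup_blue and cup_black below 0.006 m and z of cup_blue in the frame of cup_black between 0.015 and 0.025 m and angle between cup_blue's own z axis and vertical below 0.12 rad) or (horizontal distance between cup_red and cup_blue below 0.006 m and z of cup_red in the frame of cup_blue between 0.015 and 0.025 m and angle between cup_red's own z axis and vertical below 0.12 rad))) or (value of joint key_red above 0.004 m and not (horizontal distance between cup_red and cup_blue below 0.006 m and z of cup_red in the frame of cup_blue between 0.015 and 0.025 m and angle between cup_red's own z axis and vertical below 0.12 rad))).
It fails at once if the counter is pushed with more than 60 N (contact force between any of the fingers, the arm and stand above 60 N).
It fails at once if a bystander is moved by more than 20 mm (distance of any of cup_yellow, oil_bottle, slide_box, mailer from where it was at the start of the episode above 0.02 m).
It also fails if it takes over 72 s, if anything falls off the work surface, if the arm or the gripper's body presses on something with over 40 N, if the wrist force passes 120 N, or if a joint passes its speed limit or range.

## Working session

There is one attempt and no reset: what is moved stays moved. The work goes in short steps, Python scripts to look and compute and a shell command to move; the robot and the scene stay as the last step left them, time stands still between calls to the robot, and variables do not carry over. Pictures are saved under pics/ and viewed, on a budget of 10 in all, crops included, one or two more only if the job needs it, and the job is handed in when it is done.

```bash
mkdir -p pics; ls; cat > h.py <<'E'
import numpy as np, cv2
from rig import sensors, capture, ctrl, cut_out, place_of
def world(p,rc,z=None,h=None):
    """pixels (row,col) -> world; z: depth along axis, or h: world height plane"""
    K=p["camera_matrix"];rc=np.atleast_2d(rc).astype(float)
    d=np.c_[(rc[:,1]-K[0,2])/K[0,0],(rc[:,0]-K[1,2])/K[1,1]]
    u=d.copy()
    for _ in range(20): u=d/(1+p["k1"]*(u**2).sum(1,keepdims=True))
    r=np.c_[u,np.ones(len(u))]; R=np.array(p["R"]);t=np.array(p["t"]);C=-R.T@t
    if z is None:
        w=r@R; return C+w*((h-C[2])/w[:,2])[:,None]
    return (r*np.asarray(z).reshape(-1,1)-t)@R
def cloud(p,mask):
    rc=np.argwhere(mask&(p["z_map"]>0)); return world(p,rc,p["z_map"][rc[:,0],rc[:,1]])
E
python3 - <<'E'
from h import *
print(sensors.sense())
for n in("scene","top"):
    p=capture(n); cv2.imwrite(f"pics/{n}0.png",p["color"])
    print(n,p["k1"],-np.array(p["R"]).T@p["t"])
    for q in("cup_black","cup_blue","cup_red","cup_yellow","oil_bottle","slide_box","mailer","stand"):
        for d in cut_out(p,q)[:3]:
            if d["p"]<.3: continue
            c=cloud(p,d["region"]);
            if len(c)<5: continue
            z=np.percentile(c[:,2],97); t=c[c[:,2]>z-6]
            print(q,round(d["p"],2),d["box"],"topz",z.round(1),"ctr",((t.min(0)+t.max(0))/2).round(1),"ext",np.ptp(t,axis=0).round(1))
    for d in place_of(p,"key_row")[:2]:
        print("key_row",d["p"],d["centre"],world(p,d["centre"],h=95))
E
```

```text
pics
{'time_s': 0.0, 'joints': array([ 1.02159859e+00,  3.13496703e-01,  1.49844223e+00,  2.34191578e-05,
        1.33095712e+00, -2.23437043e-01]), 'dq': array([ 0.00102783,  0.00096728,  0.00055097,  0.00047473, -0.00018166,
        0.00107105]), 'tau': array([-1.11328345e-04, -4.12272298e+01, -2.59736717e+01, -2.35697016e-04,
        4.26205239e-03,  1.40092234e-05]), 'eef_pos': array([167.92024344, 497.18461525, 247.70921549]), 'ee_rot': array([-2.56080859e-04,  1.62163815e-01,  9.86763636e-01, -5.99384216e-04]), 'force': array([-0.44919991, -0.71531287, -0.24875216]), 'wrist_torque': array([ 0.03027911, -0.00261914, -0.02753373]), 'grip_width': 0.998481343225233}
scene -0.08380745782047261 [1245.75728823 -189.43567291  750.57191841]
cup_black 0.72 [307.0, 144.7, 337.6, 181.9] topz 90.0 ctr [324.9 169.8  88.4] ext [86.  78.7  8.6]
cup_black 0.69 [337.0, 177.5, 355.6, 203.1] topz 62.7 ctr [446.2 194.9  60.4] ext [58.  55.   7.3]
cup_blue 0.71 [379.5, 212.3, 408.8, 247.7] topz 62.5 ctr [624.2 252.3  60.5] ext [56.2 59.1  7.8]
cup_red 0.74 [298.0, 184.5, 320.2, 212.3] topz 62.4 ctr 
[... 1264 characters left out ...]
1.8 -29.1  71.1] ext [14.3 13.   9.3]
slide_box 0.83 [170.5, 107.1, 234.5, 145.7] topz 34.8 ctr [771.  207.7  33.6] ext [ 90.  160.9   9.7]
mailer 0.77 [156.5, 292.8, 188.1, 317.9] topz 19.4 ctr [300.3 297.6  18. ] ext [71.6 74.5  9.1]
mailer 0.58 [171.7, 169.8, 195.4, 196.2] topz 64.4 ctr [617.5 249.2  64.2] ext [55.1 58.2 11.5]
mailer 0.39 [397.0, 203.0, 408.2, 213.2] topz 94.1 ctr [ 527.3 -305.8   91.9] ext [22.1 23.2  7.1]
stand 0.97 [350.4, 168.9, 452.8, 240.5] topz 98.1 ctr [ 559.7 -291.9   98.1] ext [119. 234.  12.]
stand 0.31 [428.5, 198.0, 439.7, 211.4] topz 93.2 ctr [ 545.7 -378.1   91.2] ext [22.6 22.9  7.3]
key_row 0.89 [208.6, 404.7] [[ 526.54294634 -307.80617597   95.        ]]
```

```bash
python3 - <<'E'
from h import *
a=cv2.imread("pics/scene0.png");b=cv2.imread("pics/top0.png")
cv2.imwrite("pics/both.png",np.vstack([cv2.resize(a[100:330,80:480],(690,397)) ,]))
cv2.imwrite("pics/top0b.png",cv2.resize(b,(784,588)))
for n in("scene","top"):
    p=capture(n); hsv=cv2.cvtColor(p["color"],cv2.COLOR_BGR2HSV)
    d=cut_out(p,"stand")[0]; m=np.zeros((420,560),bool); l,t,r,bt=map(int,d["box"]); m[t-5:bt+5,l-5:r+5]=1
    for q,(lo,hi,v) in dict(green=(45,85,60),blue=(105,125,60),yellow=(20,35,60),red=(0,8,60)).items():
        mm=m&(hsv[...,0]>=lo)&(hsv[...,0]<=hi)&(hsv[...,1]>130)&(hsv[...,2]>v)
        k,lab,st,ce=cv2.connectedComponentsWithStats(mm.astype(np.uint8))
        i=1+np.argmax(st[1:,4]) if k>1 else 0
        if i: c=cloud(p,lab==i); print(n,q,st[i],np.median(c,0).round(1),np.ptp(c,axis=0).round(1))
    z=cloud(p,d["region"])
    for q in("key_black","key_red","key_blue","key_yellow","key_green"):
        for e in place_of(p,q)[:1]: print(n,q,round(e["p"],2),e["centre"],world(p,e["centre"],z=p["z_map"][int(round(e["centre"][0])),int(round(e["centre"][1]))]).round(1))
E
```

```text
scene green [180 222   9   5  29] [ 514.6 -230.2   89. ] [17.3 18.8  8.4]
scene blue [163 227  11   7  45] [ 525.9 -267.2   88.8] [35.7 23.6 25. ]
scene yellow [148 233  11  10  80] [ 539.2 -303.    86.1] [26.  22.5 11.5]
scene red [132 239  10   9  55] [ 547.9 -339.7   89.1] [22.1 19.2 10.3]Traceback (most recent call last):
  File "<stdin>", line 15, in <module>
ValueError: it knows: cup_black, cup_blue, cup_red, cup_yellow, key_row, mailer, oil_bottle, slide_box, stand
```

View pics/both.png

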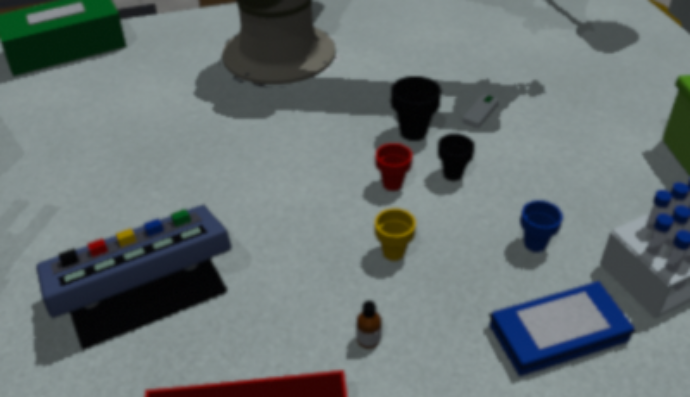

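View pics/top0b.png

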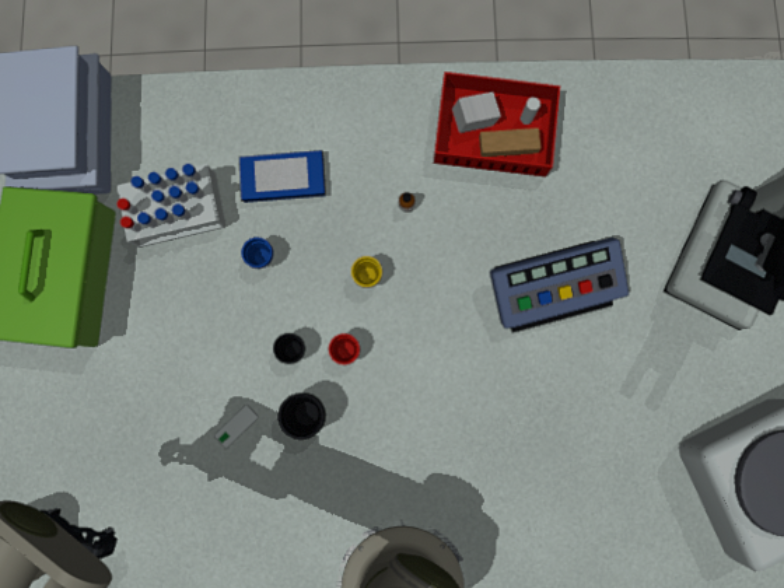

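```bash
python3 - <<'E'
from h import *
print(ctrl.tip_extent)
for n in("top",):
    p=capture(n); hsv=cv2.cvtColor(p["color"],cv2.COLOR_BGR2HSV)
    d=cut_out(p,"stand")[0]; m=np.zeros((420,560),bool); l,t,r,bt=map(int,d["box"]); m[t:bt,l:r]=1
    for q,(lo,hi,v) in dict(green=(45,85,60),blue=(105,125,60),yellow=(20,35,60),red=(0,8,60),black=(0,180,0)).items():
        mm=m&(hsv[...,0]>=lo)&(hsv[...,0]<=hi)&(hsv[...,1]>150)&(hsv[...,2]>v)
        if q=="black": mm=m&(p["color"].max(2)<60)
        k,lab,st,ce=cv2.connectedComponentsWithStats(mm.astype(np.uint8))
        for i in range(1,k):
            if st[i,4]>25: c=cloud(p,lab==i); print(n,q,st[i],ce[i].round(1),np.median(c,0).round(1),np.ptp(c,axis=0).round(1), world(p,ce[i][::-1],h=90).round(1))
# bench bias: height and tilt
for n in("scene","top"):
    p=capture(n); c=cloud(p,np.ones((420,560),bool)); c=c[(abs(c[:,2])<12)&(c[:,0]>250)&(c[:,0]<800)&(abs(c[:,1])<350)]
    A=np.c_[c[:,:2]-[500,0],np.ones(len(c))]; print(n,np.linalg.lstsq(A,c[:,2],rcond=None)[0])
# stand foot/console geometry
    c=cloud(p,cut_out(p,"stand")[0]["region"]); b=c[(c[:,2]>60)]
    A=np.c_[b[:,:2]-[545,-300],np.ones(len(b))]; s=np.linalg.lstsq(A,b[:,2],rcond=None)[0];
    for _ in range(15):
        r=b[:,2]-A@s; g=abs(r)<4
        if g.sum()>50: s=np.linalg.lstsq(A[g],b[g,2],rcond=None)[0]
    print(n,"plane",s,g.mean(), cv2.minAreaRect(b[:,:2].astype(np.float32)))
E
```

```text
17.0
top green [370 212  10  10  72] [374.4 216.2] [ 510.5 -232.2   88.3] [22.5 23.7 17.2] [[ 510.  -232.2   90. ]]
top blue [384 208  10  10  77] [388.8 212.2] [ 519.5 -269.1   88.5] [22.9 25.7 22.7] [[ 519.1 -268.6   90. ]]
top yellow [398 204  11  10  82] [403.2 208.4] [ 528.4 -305.6   88.1] [22.9 23.4 18.3] [[ 527.7 -305.2   90. ]]
top red [413 200  10  10  76] [417.5 204.4] [ 537.2 -341.6   88.4] [23.6 25.  19.8] [[ 536.7 -341.7   90. ]]
top black [352 170  87  24 245] [394.1 181. ] [ 602.2 -293.    77.9] [ 64.1 219.3  95.4] [[ 597.2 -285.6   90. ]]
top black [362 177  74  28 368] [398.7 190.1] [ 574.  -294.    92.9] [ 63.8 186.8  20.9] [[ 573.9 -296.    90. ]]
top black [427 195  11  12  99] [431.8 200.4] [ 546.5 -379.1   88.4] [29.  29.2 21.8] [[ 545.8 -378.4   90. ]]
top black [365 215  73  22 251] [401.  225.8] [ 489.3 -311.6   12.6] [ 50.5 194.2  61.8] [[ 484.4 -297.5   90. ]]
scene [ 0.00144689 -0.00163807 -0.02992807]
scene plane [1.59821076e-01 2.98173520e-02 8.08132426e+01] 0.3134453781512605 ((553.195556640625, -298.7524719238281), (111.52040100097656, 239.82569885253906), 13.217423439025879)
top [-0.00199847 -0.00019902  0.1163181 ]
top plane [ 0.35290602  0.0850838  81.49675416] 0.6760805500982319 ((547.0944213867188, -301.0872497558594), (112.17509460449219, 241.1905517578125), 13.645305633544922)
```

```bash
cat >> h.py <<'E'
from scipy.spatial.transform import Rotation as Ro
PSI=np.radians(13.7)
def Rt(yaw,tilt=False):
    """tool down, closing direction yaw (deg); tilt: z along -slope normal"""
    a=np.radians(yaw); y=np.array([np.cos(a),np.sin(a),0])
    z=np.array([0,0,-1.]) if not tilt else -np.array([-np.sin(.35)*np.cos(PSI),-np.sin(.35)*np.sin(PSI),np.cos(.35)])
    x=np.cross(y,z); x/=np.linalg.norm(x); y=np.cross(z,x)
    return np.c_[x,y,z]
def plan(tip,yaw,tilt=False,ext=17):
    """shift and turn from the measured pose so that the point ext ahead of TCP is at tip"""
    s=sensors.sense(); w,x,y,z=s["ee_rot"]; R0=Ro.from_quat([x,y,z,w]).as_matrix(); R=Rt(yaw,tilt)
    tcp=np.array(tip)-ext*R[:,2]
    print("t",round(s["time_s"],2),"tcp",s["eef_pos"].round(1),"tool y",R0[:,1].round(3),"z",R0[:,2].round(3),"F",s["force"].round(2),"w",round(s["grip_width"],3))
    print("target tcp",tcp.round(1),"shift",(tcp-s["eef_pos"]).round(1),"turn",np.degrees(Ro.from_matrix(R@R0.T).as_rotvec()).round(2))
N=-Rt(0,True)[:,2]
E
python3 -c "
from h import *
print(N)
plan(np.array([549,-377.5,88.3])+60*N,103.7,True)"
```

```text
[-0.33314206 -0.08121128  0.93937271]
t 1.4 tcp [168.1 497.4 248.3] tool y [ 0.32   0.947 -0.   ] z [ 0. -0. -1.] F [-0.05 -0.72  0.75] w 1.003
target tcp [ 523.3 -383.8  160.6] shift [ 355.3 -881.1  -87.7] turn [ -0.88 -20.3   32.03]
```

```bash
python3 -m jog '[[[15,-38,0],[0,-0.5,2],1],[[30,-76,0],[0,-1,4],1],[[45,-113,0],[0,-2,6],1],[[60,-150,0],[-0.1,-3,8],1],[[75,-187,0],[-0.2,-4,10],1],[[90,-224,0],[-0.2,-5,12],1],[[105,-261,0],[-0.3,-6,14],1],[[120,-298,0],[-0.3,-8,16],1]]' 30
python3 -m jog '[[[15,-38,0],[0,0,0],1],[[30,-76,0],[0,0,0],1],[[45,-113,0],[0,0,0],1],[[60,-150,0],[0,0,0],1],[[75,-187,0],[0,0,0],1],[[90,-224,0],[0,0,0],1],[[105,-261,0],[0,0,0],1],[[120,-298,0],[0,0,0],1]]'
python3 -c "
from h import *
plan(np.array([549,-377.5,88.3])+60*N,103.7,True)"
```

```text
time_s: 2.07
eef_pos: [288.4, 197.8, 248.5]
ee_rot: [0.07, 0.022, 0.997, 0.009]
force: [2.2, -0.2, 0.2]
grip_width: 0.003
time_s: 2.73
eef_pos: [408.3, -100.9, 248.5]
ee_rot: [0.069, 0.023, 0.997, 0.009]
force: [0.5, 1.1, -0.1]
grip_width: -0.003
t 2.73 tcp [ 408.3 -100.9  248.5] tool y [0.046 0.999 0.02 ] z [ 0.139  0.014 -0.99 ] F [ 0.55  1.12 -0.06] w -0.003
target tcp [ 523.3 -383.8  160.6] shift [ 115.1 -282.9  -87.9] turn [  0.02 -12.21  16.13]
```

```bash
python3 -m jog '[[[15,-37,0],[0,-1.5,2],1],[[30,-74,0],[0,-3,4],1],[[45,-110,-10],[0,-5,6],1],[[60,-145,-23],[0,-6.5,8.5],1],[[75,-180,-36],[0,-8,11],1],[[90,-215,-50],[0,-9.5,13],1],[[103,-250,-67],[0,-11,15],1],[[115,-283,-88],[0,-12.2,16.1],1]]'
python3 - <<'E'
from h import *
plan(np.array([549,-377.5,88.3])+60*N,103.7,True)
p=capture("scene"); q=capture("top")
s=sensors.sense(); print(s["eef_pos"])
def crop(p,X,w=36):
    K=p["camera_matrix"];c=np.array(p["R"])@X+p["t"];u=c[:2]/c[2];u=u*(1+p["k1"]*(u@u));uv=np.array([K[0,0]*u[0]+K[0,2],K[1,1]*u[1]+K[1,2]])
    x,y=uv.round().astype(int);print(uv); return x,y
w,x,y,z=s["ee_rot"];R=Ro.from_quat([x,y,z,w]).as_matrix()
tip=s["eef_pos"]+17*R[:,2]
im=[]
for c in(p,q):
    u,v=crop(c,tip); x0,y0=max(0,u-40),max(0,v-40)
    a=c["color"].copy(); print("crop origin",x0,y0)
    im.append(cv2.resize(a[y0:y0+80,x0:x0+80],(400,400),interpolation=cv2.INTER_CUBIC))
    cl=cloud(c,np.ones((420,560),bool)); L=(cl-s["eef_pos"])@R
    g=L[(abs(L[:,0])<30)&(abs(L[:,1])<35)&(L[:,2]>-60)&(L[:,2]<30)]
    print(len(g)); 
    for a in range(-60,30,10):
        k=g[(g[:,2]>=a)&(g[:,2]<a+10)]
        if len(k)>3: print(a,len(k),np.percentile(k,[3,50,97],axis=0).round(1).tolist())
cv2.imwrite("pics/tip1.png",np.hstack(im))
E
```

```text
time_s: 3.4
eef_pos: [526.9, -382.8, 161.5]
ee_rot: [0.17, -0.113, 0.979, 0.02]
force: [0.7, 0.3, 0.6]
grip_width: 0.001
t 3.4 tcp [ 526.9 -382.8  161.5] tool y [-0.229  0.973  0.   ] z [ 0.329  0.078 -0.941] F [0.69 0.27 0.59] w 0.001
target tcp [ 523.3 -383.8  160.6] shift [-3.6 -1.  -0.9] turn [ 0.05 -0.32  0.48]
[ 526.1506004  -383.06562148  156.15195062]
[110.55882868 225.16916029]
crop origin 71 185
618
-60 97 [[-21.8, -33.8, -59.7], [-16.4, -5.0, -55.1], [8.9, 34.0, -50.5]]
-50 155 [[-16.8, -32.6, -49.4], [-12.9, -3.0, -44.4], [7.2, 32.7, -40.4]]
-40 131 [[-17.0, -29.6, -39.7], [-13.3, -0.7, -35.6], [-7.3, 29.8, -30.3]]
-30 63 [[-16.1, -13.6, -29.6], [-10.4, 0.3, -24.6], [0.4, 14.2, -20.5]]
-20 61 [[-14.8, -11.4, -19.6], [-11.2, 1.1, -14.6], [-7.8, 13.3, -10.3]]
-10 61 [[-16.1, -11.4, -9.8], [-11.9, 1.3, -4.6], [-7.4, 12.8, -0.4]]
0 44 [[-15.6, -10.3, 0.4], [-12.4, 0.4, 4.2], [-8.1, 11.8, 9.2]]
10 6 [[-14.5, -6.9, 10.1], [-10.5, -1.5, 11.7], [-8.7, 5.6, 13.1]]
[439.007949   203.74437644]
crop origin 399 164
155
-60 23 [[-13.4, -12.1, -57.5], [-8.5, 11.1, -52.8], [-0.2, 34.1, -50.3]]
-50 27 [[-11.4, -9.1, -48.0], [-5.9, 20.3, -44.0], [8.6, 29.9, -40.2]]
-40 48 [[-9.6, -30.7, -39.4], [-7.5, 11.8, -35.2], [7.8, 27.0, -30.8]]
-30 13 [[-9.7, -12.6, -29.5], [-7.7, 2.8, -26.7], [-3.4, 18.9, -20.9]]
-20 9 [[-8.5, -9.2, -19.2], [-7.2, -3.1, -13.1], [-2.7, 4.7, -10.8]]
-10 16 [[-8.9, -9.9, -9.9], [-5.5, 1.5, -4.2], [-1.3, 8.3, -0.5]]
0 16 [[-7.9, -15.1, 1.8], [-5.9, 1.1, 5.9], [-0.7, 8.8, 9.3]]
```

View pics/tip1.png

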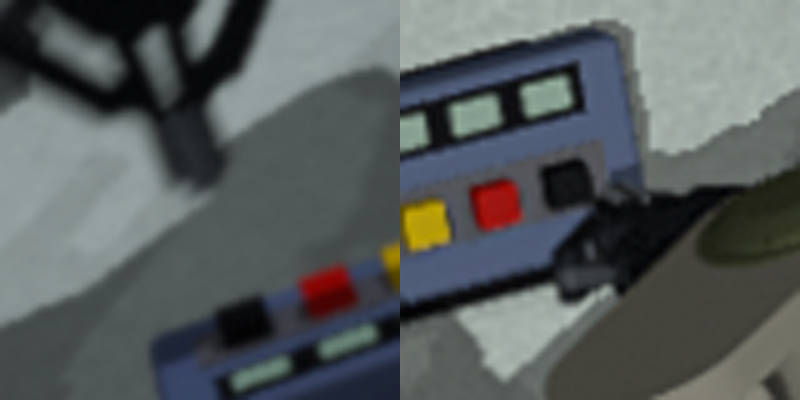

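```bash
python3 -c "
from h import *
plan(np.array([551.5,-376.5,87])+12*N,103.7,True)"
```

```text
t 3.5 tcp [ 526.2 -383.1  156.2] tool y [-0.227  0.974  0.008] z [ 0.323  0.083 -0.943] F [ 0.3   0.02 -0.82] w 0.001
target tcp [ 541.8 -378.9  114.2] shift [ 15.7   4.2 -41.9] turn [-0.3  -0.68  0.6 ]
```

```bash
python3 -m jog '[[[4,1,-10],[0,-0.5,0.5],1],[[8,2,-20],[0,-0.5,0.5],1],[[12,3,-29],[0,-0.5,0.5],1],[[14,4,-37],[0,-0.5,0.5],1],[[14,4,-38],[0,-0.5,0.5],1],[[14,4,-38],[0,-0.5,0.5],1],[[14,4,-38],[0,-0.5,0.5],1],[[14,4,-38],[0,-0.5,0.5],1]]'; python3 -c "
from h import *
plan(np.array([551.5,-376.5,87])+0*N,103.7,True)"
```

```text
time_s: 4.17
eef_pos: [545.0, -374.9, 126.9]
ee_rot: [0.171, -0.116, 0.978, 0.019]
force: [0.1, 0.1, 0.3]
grip_width: -0.0
t 4.17 tcp [ 545.  -374.9  126.9] tool y [-0.234  0.972 -0.002] z [ 0.329  0.078 -0.941] F [0.1  0.11 0.27] w -0.0
target tcp [ 545.8 -377.9  103. ] shift [  0.8  -3.  -23.9] turn [ 0.15 -0.26  0.19]
```

```bash
python3 -m jog '[[[0,-2,-1],[0,0,0],1],[[0,-2,-2],[0,0,0],1],[[0,-2,-3],[0,0,0],1],[[0,-2,-4],[0,0,0],1],[[0,-2,-4],[0,0,0],1],[[0,-2,-4],[0,0,0],1],[[0,-2,-4],[0,0,0],1],[[0,-2,-4],[0,0,0],1]]'; python3 -c "
from h import *
plan(np.array([551.5,-376.5,87])+0*N,103.7,True)
print(sensors.sense()['dq'])
capture('top')
plan(np.array([551.5,-376.5,87])+0*N,103.7,True)
"
```

```text
time_s: 4.83
eef_pos: [545.7, -376.5, 122.6]
ee_rot: [0.17, -0.115, 0.979, 0.02]
force: [-0.0, 0.2, 0.3]
grip_width: 0.005
t 4.83 tcp [ 545.7 -376.5  122.6] tool y [-0.232  0.973 -0.   ] z [ 0.327  0.078 -0.942] F [-0.03  0.23  0.3 ] w 0.005
target tcp [ 545.8 -377.9  103. ] shift [  0.1  -1.4 -19.6] turn [ 0.11 -0.38  0.26]
[ 1.31480208e-03 -2.48184977e-03 -3.78475000e-04  2.64749757e-03
 -1.65445386e-03 -7.32332697e-05]
t 4.88 tcp [ 545.7 -376.5  122.6] tool y [-0.232  0.973 -0.   ] z [ 0.327  0.078 -0.942] F [-0.45  0.73  0.07] w -0.002
target tcp [ 545.8 -377.9  103. ] shift [  0.1  -1.4 -19.6] turn [ 0.11 -0.38  0.26]
```

```bash
python3 -m jog '[[[-2,-1,-4],[0,-0.4,0.2],1],[[-4,-2,-8],[0,-0.4,0.2],1],[[-3,-2,-11],[0,-0.4,0.2],1],[[-2,-2,-14],[0,-0.4,0.2],1],[[-1,-1.5,-17],[0,-0.4,0.2],1],[[0,-1.5,-19.6],[0,-0.4,0.2],1],[[0,-1.5,-19.6],[0,-0.4,0.2],1],[[0,-1.5,-19.6],[0,-0.4,0.2],1]]'; python3 -c "
from h import *
plan(np.array([551.5,-376.5,87])+0*N,103.7,True)
"
```

```text
time_s: 5.55
eef_pos: [550.4, -376.3, 105.2]
ee_rot: [0.168, -0.113, 0.979, 0.019]
force: [-3.4, 0.1, 2.4]
grip_width: 0.001
t 5.55 tcp [ 550.4 -376.3  105.2] tool y [-0.229  0.974 -0.   ] z [ 0.326  0.076 -0.942] F [-3.41  0.1   2.45] w 0.001
target tcp [ 545.8 -377.9  103. ] shift [-4.6 -1.6 -2.2] turn [ 0.15 -0.51  0.49]
```

```bash
python3 -m jog '[[[0,0,0],[0,0,0],1],[[0,0,0],[0,0,0],1],[[0,0,0],[0,0,0],1],[[0,0,0],[0,0,0],1],[[0,0,0],[0,0,0],1],[[0,0,0],[0,0,0],1],[[0,0,0],[0,0,0],1],[[0,0,0],[0,0,0],1]]'; python3 -c "
from h import *
plan(np.array([551.5,-376.5,87])+0*N,103.7,True)
p=capture('scene'); cv2.imwrite('pics/k1.png',cv2.resize(p['color'][170:310,70:230],(640,560),interpolation=cv2.INTER_CUBIC))
"
```

```text
time_s: 6.22
eef_pos: [550.6, -376.4, 105.3]
ee_rot: [0.169, -0.113, 0.979, 0.019]
force: [-2.1, 0.2, 2.8]
grip_width: 0.001
t 6.22 tcp [ 550.6 -376.4  105.3] tool y [-0.228  0.974 -0.001] z [ 0.326  0.076 -0.942] F [-2.14  0.2   2.76] w 0.001
target tcp [ 545.8 -377.9  103. ] shift [-4.7 -1.5 -2.3] turn [ 0.17 -0.48  0.5 ]
```

View pics/k1.png

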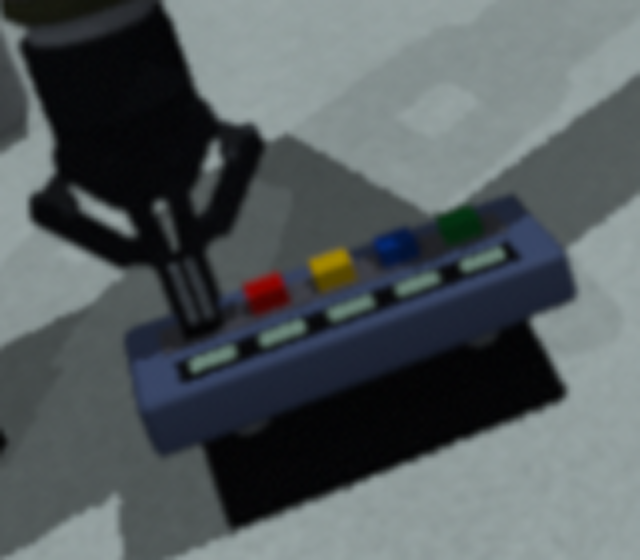

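```bash
python3 -m jog '[[[0,0,-1],[0,0,0],1],[[0,0,-2],[0,0,0],1],[[-0.5,0,-3],[0,0,0],1],[[-1,0,-4],[0,0,0],1],[[-1,0,-5],[0,0,0],1],[[-1,0,-5],[0,0,0],1],[[-1,0,-5],[0,0,0],1],[[-1,0,-5],[0,0,0],1]]'; python3 -c "
from h import *
plan(np.array([551.5,-376.5,90.7])-8*N,103.7,True)
s=sensors.sense();print(s['force']@N)
"
```

```text
time_s: 6.93
eef_pos: [551.2, -376.3, 101.6]
ee_rot: [0.169, -0.113, 0.979, 0.018]
force: [0.8, 1.7, 6.2]
grip_width: -0.002
t 6.93 tcp [ 551.2 -376.3  101.6] tool y [-0.227  0.974 -0.002] z [ 0.327  0.074 -0.942] F [0.79 1.7  6.21] w -0.002
target tcp [ 548.5 -377.2   99.2] shift [-2.7 -0.9 -2.4] turn [ 0.25 -0.44  0.6 ]
5.429608425471057
```

```bash
python3 -m jog '[[[0,0,-1],[0,0,0],1],[[0,0,-2],[0,0,0],1],[[0,0,-3],[0,0,0],1],[[0,0,-3],[0,0,0],1],[[0,0,-3],[0,0,0],1],[[0,0,-3],[0,0,0],1],[[0,0,-3],[0,0,0],1],[[0,0,-3],[0,0,0],1]]'; python3 -c "
from h import *
plan(np.array([551.5,-376.5,90.7])-8*N,103.7,True)
f=[]
for i in range(1):
  s=sensors.sense();print(s['force']@N)
"
```

```text
time_s: 7.6
eef_pos: [551.9, -376.2, 99.2]
ee_rot: [0.169, -0.112, 0.979, 0.018]
force: [1.9, 2.6, 8.6]
grip_width: 0.002
t 7.6 tcp [ 551.9 -376.2   99.2] tool y [-0.226  0.974 -0.003] z [ 0.327  0.073 -0.942] F [1.86 2.56 8.59] w 0.002
target tcp [ 548.5 -377.2   99.2] shift [-3.4 -1.  -0.1] turn [ 0.27 -0.44  0.64]
7.244885139675856
```

```bash
python3 -m jog '[[[-4,-1,10],[0,0,0],1],[[-10,-2,30],[0,0,0],1],[[-20,-3,60],[0,0,0],0.8],[[-20,10,90],[0,3,2],0.4],[[-20,45,100],[0,6,3],0],[[-20,85,110],[0,9,3],0],[[-15,125,110],[0,12,3],0],[[-12,165,110],[0,15,3],0]]'; python3 -c "
from h import *
p=capture('scene'); c=cloud(p,np.ones((420,560),bool)); k=c[(c[:,0]>570)&(c[:,0]<760)&(c[:,1]>285)&(c[:,1]<480)]
print('rack',k[:,2].max(),[ (a,k[(k[:,0]>a)&(k[:,0]<a+20)][:,2].max().round()) for a in range(570,760,20)], 'y',[ (a,k[(k[:,1]>a)&(k[:,1]<a+20)][:,2].max().round()) for a in range(285,400,20)])
plan([623,252,130],120,ext=0)
"
```

```text
time_s: 8.27
eef_pos: [538.6, -209.8, 208.8]
ee_rot: [0.037, -0.134, 0.99, 0.037]
force: [0.4, 0.6, -0.8]
grip_width: 0.846
rack 129.48244248732763 [(570, np.float64(4.0)), (590, np.float64(3.0)), (610, np.float64(2.0)), (630, np.float64(3.0)), (650, np.float64(129.0)), (670, np.float64(129.0)), (690, np.float64(128.0)), (710, np.float64(127.0)), (730, np.float64(128.0)), (750, np.float64(129.0))] y [(285, np.float64(32.0)), (305, np.float64(65.0)), (325, np.float64(72.0)), (345, np.float64(127.0)), (365, np.float64(128.0)), (385, np.float64(129.0))]
t 8.32 tcp [ 539.6 -202.7  208.7] tool y [-0.273  0.96   0.067] z [ 0.059  0.086 -0.994] F [ 2.97  6.02 -0.25] w 0.927
target tcp [623. 252. 130.] shift [ 83.4 454.7 -78.7] turn [-5.36  2.76 14.25]
```

```bash
python3 -m jog '[[[7,40,0],[-1,0.5,2],0],[[14,80,0],[-2,1,4],0],[[21,120,0],[-3,1.5,6],0],[[29,160,0],[-4,2,8],0],[[36,200,0],[-5,2.5,10],0],[[43,240,0],[-5.4,2.8,12],0],[[51,280,0],[-5.4,2.8,14.2],0],[[58,320,0],[-5.4,2.8,14.2],0]]' ; python3 -c "
from h import *
plan([623,252,130],120,ext=0)
"
```

```text
time_s: 8.98
eef_pos: [596.9, 110.9, 207.9]
ee_rot: [0.002, -0.257, 0.966, -0.001]
force: [0.4, -0.0, -0.9]
grip_width: 0.997
t 8.98 tcp [596.9 110.9 207.9] tool y [-0.497  0.868 -0.004] z [ 0.005 -0.001 -1.   ] F [ 0.38 -0.05 -0.89] w 0.997
target tcp [623. 252. 130.] shift [ 26.1 141.1 -77.9] turn [0.08 0.28 0.18]
```

```bash
python3 -m jog '[[[7,40,-5],[0,0,0],0],[[14,80,-10],[0,0.2,0.2],0],[[21,115,-30],[0,0.2,0.2],0],[[26,141,-60],[0,0.2,0.2],0],[[26,141,-78],[0,0.2,0.2],0],[[26,141,-78],[0,0.2,0.2],0],[[26,141,-78],[0,0.2,0.2],0],[[26,141,-78],[0,0.2,0.2],0]]' ; python3 - <<'E'
from h import *
plan([623,252,58],120,ext=0)
s=sensors.sense()
# recheck cup in gripper frame and fingers from scene camera
p=capture("scene")
for q in("cup_blue","cup_black","cup_red"):
  for d in cut_out(p,q)[:2]:
    c=cloud(p,d["region"]); t=c[(c[:,2]>50)&(c[:,2]<68)]
    if len(t)>5: print(q,round(d["p"],2),((np.percentile(t,2,axis=0)+np.percentile(t,98,axis=0))/2).round(1),len(t))
cv2.imwrite("pics/b1.png",cv2.resize(p["color"][130:290,320:480],(560,560),interpolation=cv2.INTER_CUBIC))
w,x,y,z=s["ee_rot"];R=Ro.from_quat([x,y,z,w]).as_matrix()
L=(cloud(p,np.ones((420,560),bool))-s["eef_pos"])@R
for a in range(-60,20,10):
    k=L[(L[:,2]>=a)&(L[:,2]<a+10)&(abs(L[:,0])<40)&(abs(L[:,1])<75)]
    if len(k)>3: print(a,len(k),np.percentile(k,[3,50,97],axis=0).round(1).tolist())
E
```

```text
time_s: 9.65
eef_pos: [623.7, 249.2, 131.7]
ee_rot: [0.002, -0.257, 0.966, -0.001]
force: [-0.2, -0.8, 1.2]
grip_width: 1.0
t 9.65 tcp [623.7 249.2 131.7] tool y [-0.498  0.867 -0.003] z [ 0.004 -0.001 -1.   ] F [-0.19 -0.79  1.22] w 1.0
target tcp [623. 252.  58.] shift [ -0.7   2.8 -73.7] turn [0.04 0.23 0.16]
cup_blue 0.96 [625.  250.9  56.7] 190
cup_black 0.81 [326.4 169.3  58.9] 171
cup_black 0.58 [445.8 193.9  56.9] 182
cup_red 0.88 [443.   95.2  57.5] 187
-60 125 [[-16.9, -73.6, -59.7], [-8.6, -46.7, -53.6], [9.5, 67.6, -50.3]]
-50 77 [[-13.4, -74.5, -49.8], [-9.8, -52.4, -46.6], [9.7, 66.7, -40.9]]
-40 32 [[-13.1, -55.3, -39.4], [-7.0, 42.6, -33.6], [0.5, 47.4, -30.3]]
-30 59 [[-11.4, -57.4, -29.7], [-5.5, -46.7, -24.7], [7.1, 45.8, -20.6]]
-20 68 [[-11.7, -57.0, -18.9], [-3.2, -48.3, -15.2], [8.5, 46.1, -10.3]]
-10 61 [[-11.0, -56.7, -9.9], [-3.3, 42.3, -5.4], [9.5, 46.3, -0.3]]
0 17 [[-8.7, -50.4, 0.5], [-1.9, 42.6, 2.5], [7.6, 44.9, 4.3]]
```

View pics/b1.png

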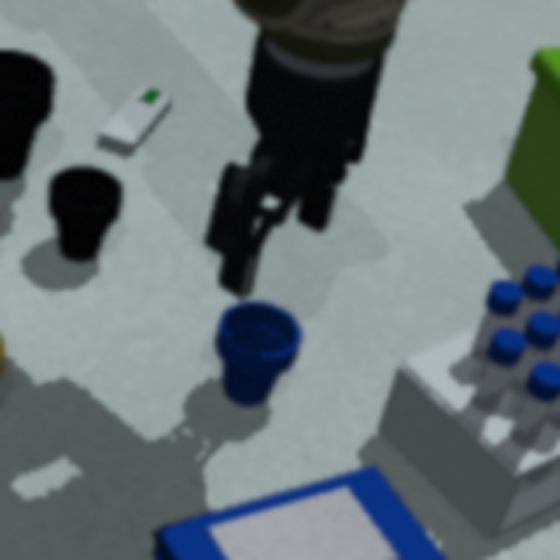

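```bash
python3 -m jog '[[[1,2,-25],[0,0,0],0],[[1,2,-50],[0,0.2,0],0],[[1,2,-70],[0,0.2,0],0],[[1,2,-74],[0,0.2,0],0],[[1,2,-74],[0,0.2,0],0.3],[[1,2,-74],[0,0.2,0],0.6],[[1,2,-74],[0,0.2,0],0.6],[[1,2,-74],[0,0.2,0],0.6]]' 25; python3 -m jog '[[[0,0,0],[0,0,0],0.6],[[0,0,0],[0,0,0],0.6],[[0,0,0],[0,0,0],0.6],[[0,0,2],[0,0,0],0.6],[[0,0,5],[0,0,0],0.6],[[0,0,25],[0,0,0],0.6],[[0,0,50],[0,0,0],0.6],[[0,0,75],[0,0,0],0.6]]' 25
```

```text
time_s: 10.52
eef_pos: [624.9, 252.3, 58.2]
ee_rot: [0.001, -0.258, 0.966, -0.0]
force: [-1.3, 0.7, 5.9]
grip_width: 0.652
time_s: 11.18
eef_pos: [623.5, 252.0, 131.7]
ee_rot: [-0.002, -0.258, 0.966, -0.0]
force: [0.2, -0.0, 0.3]
grip_width: 0.653
```

```bash
python3 - <<'E'
from h import *
p=capture("scene"); s=sensors.sense(); print(s["eef_pos"])
for d in cut_out(p,"cup_blue")[:2]:
    c=cloud(p,d["region"]); print(d["p"],d["box"],np.percentile(c,[2,50,98],axis=0).round(1).tolist())
cv2.imwrite("pics/b2.png",cv2.resize(p["color"][110:250,340:480],(560,560),interpolation=cv2.INTER_CUBIC))
plan([445.5,194,150],120,ext=0)
E
```

```text
[625.60355101 252.50151979 137.91355044]
0.57 [384.6, 192.8, 414.2, 226.0] [[604.6, 232.4, 78.3], [635.4, 255.2, 116.7], [651.2, 277.3, 136.6]]
0.21 [366.2, 262.2, 448.1, 319.5] [[737.5, 130.6, 6.1], [786.5, 200.7, 29.4], [821.7, 284.9, 32.5]]
t 11.28 tcp [625.6 252.5 135.9] tool y [-0.499  0.867 -0.002] z [ 0.006  0.001 -1.   ] F [0.16 1.2  0.22] w 0.651
target tcp [445.5 194.  150. ] shift [-180.1  -58.5   14.1] turn [-0.04  0.34  0.09]
```

View pics/b2.png

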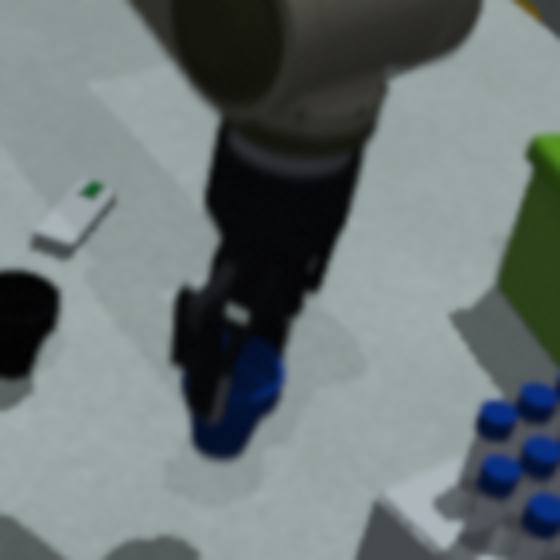

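```bash
python3 -m jog '[[[-20,-6,6],[0,0,0],0.6],[[-50,-16,14],[0,0,0],0.6],[[-85,-28,14],[0,0,0],0.6],[[-120,-39,14],[0,0,0],0.6],[[-150,-49,14],[0,0,0],0.6],[[-170,-55,14],[0,0.2,0],0.6],[[-180,-58,14],[0,0.3,0],0.6],[[-180,-58,14],[0,0.3,0],0.6]]'; python3 -m jog '[[[0,0,0],[0,0,0],0.6],[[0,0,0],[0,0,0],0.6],[[0,0,0],[0,0,0],0.6],[[0,0,0],[0,0,0],0.6],[[0,0,0],[0,0,0],0.6],[[0,0,0],[0,0,0],0.6],[[0,0,0],[0,0,0],0.6],[[0,0,0],[0,0,0],0.6]]'; python3 - <<'E'
from h import *
plan([445.5,194,78],120,ext=0)
for n in("scene","top"):
  p=capture(n)
  for q in("cup_blue","cup_black"):
    for d in cut_out(p,q)[:2]:
      c=cloud(p,d["region"]); zz=np.percentile(c[:,2],97); t=c[c[:,2]>zz-8]; print(n,q,round(d["p"],2),d["box"],zz.round(1),((np.percentile(t,2,axis=0)+np.percentile(t,98,axis=0))/2).round(1),np.ptp(t,axis=0).round())
E
```

```text
time_s: 11.95
eef_pos: [442.0, 193.7, 144.8]
ee_rot: [-0.004, -0.258, 0.966, 0.001]
force: [0.6, 0.2, -0.7]
grip_width: 0.652
time_s: 12.62
eef_pos: [443.9, 194.1, 144.9]
ee_rot: [-0.004, -0.258, 0.966, 0.0]
force: [0.1, 0.4, -0.5]
grip_width: 0.647
t 12.62 tcp [443.9 194.1 144.9] tool y [-0.499  0.867  0.003] z [-0.007 -0.001 -1.   ] F [ 0.06  0.39 -0.45] w 0.647
target tcp [445.5 194.   78. ] shift [  1.6  -0.1 -66.9] turn [ 0.05 -0.41  0.09]
scene cup_blue 0.84 [335.9, 147.6, 358.4, 180.9] 149.5 [444.8 197.6 146. ] [57. 45.  9.]
scene cup_blue 0.25 [296.7, 183.9, 318.8, 211.1] 62.9 [443.4  95.3  59.4] [59. 56.  9.]
scene cup_black 0.73 [130.6, 237.7, 143.5, 247.7] 93.5 [ 542.7 -339.6   89.9] [20. 22.  8.]
scene cup_black 0.62 [306.4, 144.1, 334.5, 181.4] 90.1 [326.1 163.3  87. ] [85. 68. 10.]
top cup_black 0.56 [214.3, 283.0, 234.4, 312.9] 94.2 [319.  140.2 262.6] [ 76.  53. 379.]
```

```bash
python3 -m jog '[[[0.7,0,-12],[0,-0.2,0],0.6],[[1.4,0,-24],[0,-0.4,0],0.6],[[1.4,0,-36],[0,-0.4,0],0.6],[[1.4,0,-44],[0,-0.4,0],0.6],[[1.4,0,-50],[0,-0.4,0],0.6],[[1.4,0,-56],[0,-0.4,0],0.6],[[1.4,0,-60],[0,-0.4,0],0.6],[[1.4,0,-60],[0,-0.4,0],0.6]]'; python3 -c "
from h import *
plan([445.5,194,78],120,ext=0)"
```

```text
time_s: 13.58
eef_pos: [445.1, 194.0, 84.4]
ee_rot: [-0.001, -0.258, 0.966, -0.0]
force: [0.2, 0.3, -0.8]
grip_width: 0.655
t 13.58 tcp [445.1 194.   84.4] tool y [-0.498  0.867 -0.   ] z [-0.001 -0.001 -1.   ] F [ 0.23  0.32 -0.75] w 0.655
target tcp [445.5 194.   78. ] shift [ 0.4 -0.  -6.4] turn [ 0.06 -0.05  0.1 ]
```

```bash
python3 -m jog '[[[0,0,-1.5],[0,0,0],0.6],[[0,0,-3],[0,0,0],0.6],[[0,0,-4.5],[0,0,0],0.6],[[0,0,-6],[0,0,0],0.6],[[0,0,-7],[0,0,0],0.6],[[0,0,-7],[0,0,0],0.6],[[0,0,-7],[0,0,0],0.6],[[0,0,-7],[0,0,0],0.6]]'; python3 -c "
from h import *
plan([445.5,194,78],120,ext=0)"
```

```text
time_s: 14.25
eef_pos: [445.8, 194.1, 78.3]
ee_rot: [0.001, -0.258, 0.966, -0.001]
force: [2.6, 0.3, 4.9]
grip_width: 0.648
t 14.25 tcp [445.8 194.1  78.3] tool y [-0.499  0.867 -0.001] z [ 0.001 -0.001 -1.   ] F [2.58 0.29 4.89] w 0.648
target tcp [445.5 194.   78. ] shift [-0.3 -0.1 -0.3] turn [0.05 0.07 0.09]
```

```bash
python3 -m jog '[[[0,0,0.5],[0,0,0],0.3],[[0,0,0.5],[0,0,0],0.25],[[0,0,0.5],[0,0,0],0.2],[[0,0,0.5],[0,0,0],0.1],[[0,0,0.5],[0,0,0],0],[[0,0,5],[0,0,0],0],[[0,0,25],[0,0,0],0],[[0,0,55],[0,0,0],0]]'; python3 -m jog '[[[0,-5,40],[0,0,0],0],[[0,-20,75],[0,0,0],0],[[5,-50,100],[0,0,-2],0.3],[[10,-90,110],[0,0,-4],0.8],[[17,-130,110],[0,-3,-6],1],[[23,-170,110],[0,-6,-8],1],[[30,-210,110],[0,-9,-10],1],[[36,-250,110],[0,-12,-12],1]]';  python3 - <<'E'
from h import *
for n in("scene","top"):
  p=capture(n)
  for q in("cup_blue","cup_black"):
    for d in cut_out(p,q)[:2]:
      c=cloud(p,d["region"]); zz=np.percentile(c[:,2],97); t=c[c[:,2]>zz-8]; print(n,q,round(d["p"],2),d["box"],zz.round(1),((np.percentile(t,2,axis=0)+np.percentile(t,98,axis=0))/2).round(1),np.ptp(t,axis=0).round())
  if n=="scene": cv2.imwrite("pics/n1.png",cv2.resize(p["color"][120:260,280:420],(560,560),interpolation=cv2.INTER_CUBIC))
D=np.array([-.2368,.9716,0])
tcp=np.array([551,-376.4,99.4])+114*D
plan(tcp+30*N,103.7,True,ext=0)
E
```

```text
time_s: 14.92
eef_pos: [444.0, 193.8, 132.0]
ee_rot: [-0.003, -0.258, 0.966, -0.0]
force: [-0.5, -0.0, -0.0]
grip_width: 1.003
time_s: 15.58
eef_pos: [481.2, -57.9, 243.5]
ee_rot: [0.102, -0.154, 0.982, -0.028]
force: [1.4, 0.5, -0.1]
grip_width: 0.147
scene cup_blue 0.9 [330.2, 169.9, 355.4, 191.5] 82.9 [445.8 193.5  79.5] [59. 54.  9.]
scene cup_black 0.6 [305.8, 142.8, 336.6, 182.9] 90.7 [325.7 168.9  87.6] [84. 79. 11.]
scene cup_black 0.6 [132.7, 240.5, 144.8, 248.5] 93.7 [ 542.1 -340.7   90.3] [21. 22.  9.]
top cup_blue 0.93 [194.6, 239.8, 216.8, 262.2] 85.1 [440.5 191.   82.3] [53. 56. 10.]
top cup_black 0.62 [198.7, 280.4, 232.5, 314.3] 92.9 [321.5 167.   90. ] [81. 80. 12.]
t 15.88 tcp [481.2 -55.  243. ] tool y [-0.299  0.95  -0.084] z [ 0.206 -0.022 -0.978] F [-0.22  0.44  0.74] w 0.0
target tcp [ 514.  -268.1  127.6] shift [  32.8 -213.  -115.5] turn [ 7.1  -7.49 -3.37]
```

View pics/n1.png

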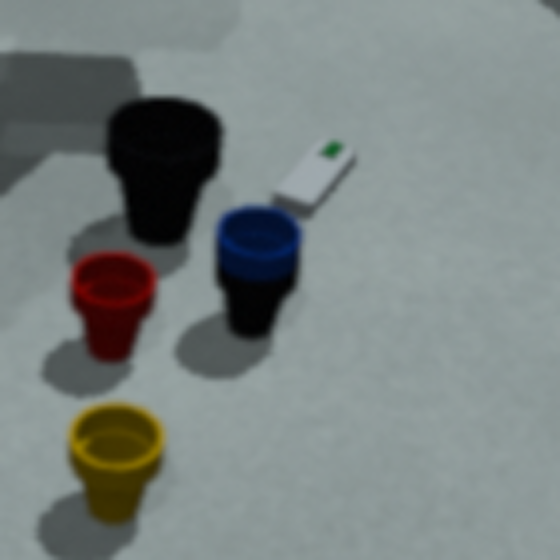

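```bash
python3 -m jog '[[[6,-40,0],[1.5,-1.5,-0.7],1],[[12,-80,-5],[3,-3,-1.4],1],[[18,-115,-25],[4.5,-4.5,-2],1],[[23,-150,-45],[6,-6,-3],1],[[28,-180,-70],[7.1,-7.5,-3.4],1],[[32,-205,-95],[7.1,-7.5,-3.4],1],[[33,-213,-115],[7.1,-7.5,-3.4],1],[[33,-213,-115],[7.1,-7.5,-3.4],1]]'; python3 -m jog '[[[0,0,0],[0,0,0],1],[[0,0,0],[0,0,0],1],[[0,0,0],[0,0,0],1],[[0,0,0],[0,0,0],1],[[0,0,0],[0,0,0],1],[[0,0,0],[0,0,0],1],[[0,0,0],[0,0,0],1],[[0,0,0],[0,0,0],1]]'; python3 -c "
from h import *
D=np.array([-.2368,.9716,0])
tcp=np.array([551,-376.4,99.4])+114*D
plan(tcp+12*N,103.7,True,ext=0)"
```

```text
time_s: 16.55
eef_pos: [513.6, -268.2, 123.8]
ee_rot: [0.171, -0.116, 0.978, 0.023]
force: [-0.0, 0.9, 0.0]
grip_width: 0.0
time_s: 17.22
eef_pos: [514.3, -268.9, 128.0]
ee_rot: [0.173, -0.117, 0.978, 0.02]
force: [-0.2, -0.3, 0.3]
grip_width: 0.004
t 17.22 tcp [ 514.3 -268.9  128. ] tool y [-0.235  0.972 -0.   ] z [ 0.334  0.08  -0.939] F [-0.24 -0.33  0.29] w 0.004
target tcp [ 520.  -266.6  110.7] shift [  5.7   2.3 -17.4] turn [0.02 0.03 0.1 ]
```

```bash
python3 -m jog '[[[2,1,-6],[0,0,0],1],[[4,2,-12],[0,0,0],1],[[6,2.3,-17],[0,0,0],1],[[6.7,2.5,-20],[0,0,0],1],[[7.4,2.7,-22.5],[0,0,0],1],[[8.2,2.9,-24.4],[0,0,0],1],[[8.2,2.9,-24.4],[0,0,0],1],[[8.2,2.9,-24.4],[0,0,0],1]]'; python3 -c "
from h import *
D=np.array([-.2368,.9716,0])
tcp=np.array([551,-376.4,99.4])+114*D
plan(tcp,103.7,True,ext=0);print(sensors.sense()['force']@N)"
```

```text
time_s: 17.88
eef_pos: [522.3, -265.9, 103.5]
ee_rot: [0.173, -0.117, 0.978, 0.021]
force: [-3.6, 1.8, 3.2]
grip_width: 0.002
t 17.88 tcp [ 522.3 -265.9  103.5] tool y [-0.235  0.972  0.   ] z [ 0.333  0.081 -0.939] F [-3.55  1.79  3.2 ] w 0.002
target tcp [ 524.  -265.6   99.4] shift [ 1.7  0.2 -4.1] turn [-0.01 -0.    0.09]
4.048877256955297
```

```bash
python3 -m jog '[[[0.4,0,-1],[0,0,0],1],[[0.8,0.1,-2],[0,0,0],1],[[1.1,0.2,-3],[0,0,0],1],[[1.4,0.3,-4],[0,0,0],1],[[1.7,0.4,-5],[0,0,0],1],[[1.8,0.4,-5.4],[0,0,0],1],[[1.8,0.4,-5.4],[0,0,0],1],[[1.8,0.4,-5.4],[0,0,0],1]]'; python3 -c "
from h import *
D=np.array([-.2368,.9716,0])
tcp=np.array([551,-376.4,99.4])+114*D
plan(tcp,103.7,True,ext=0);print(sensors.sense()['force']@N)"
```

```text
time_s: 18.55
eef_pos: [524.3, -265.7, 98.6]
ee_rot: [0.173, -0.117, 0.978, 0.02]
force: [-5.8, 2.3, 7.7]
grip_width: 0.002
t 18.55 tcp [ 524.3 -265.7   98.6] tool y [-0.235  0.972 -0.001] z [ 0.334  0.08  -0.939] F [-5.81  2.32  7.68] w 0.002
target tcp [ 524.  -265.6   99.4] shift [-0.3  0.1  0.8] turn [0.02 0.04 0.1 ]
8.96151888221737
```

```bash
python3 -m jog '[[[-2,0,6],[0,0,0],1],[[-8,0,25],[0,0,0],1],[[-16,5,55],[0,0,0],0.8],[[-22,35,75],[-1.5,3,2],0.4],[[-28,70,95],[-3,6,4],0],[[-34,105,100],[-4.5,9,6],0],[[-40,145,100],[-6,12,8],0],[[-46,185,100],[-7,15,9],0]]'; python3 -c "
from h import *
plan([442.8,95.2,130],120,ext=0)"
```

```text
time_s: 19.22
eef_pos: [478.2, -79.5, 198.9]
ee_rot: [0.035, -0.2, 0.979, -0.012]
force: [0.5, 0.4, -0.4]
grip_width: 0.846
t 19.22 tcp [478.2 -79.5 198.9] tool y [-0.39   0.92  -0.037] z [ 0.073 -0.01  -0.997] F [ 0.47  0.43 -0.36] w 0.846
target tcp [442.8  95.2 130. ] shift [-35.4 174.7 -68.9] turn [0.3  4.19 6.95]
```

```bash
python3 -m jog '[[[-8,40,0],[0,1,2],0],[[-16,80,-5],[0.1,2,4],0],[[-24,118,-15],[0.2,3,6],0],[[-31,152,-35],[0.3,4.2,7],0],[[-35,170,-60],[0.3,4.2,7],0],[[-35,174,-68],[0.3,4.2,7],0],[[-35,174,-68],[0.3,4.2,7],0],[[-35,174,-68],[0.3,4.2,7],0]]';  python3 -m jog '[[[0,0,0],[0,0,0],0],[[0,0,0],[0,0,0],0],[[0,0,0],[0,0,0],0],[[0,0,0],[0,0,0],0],[[0,0,0],[0,0,0],0],[[0,0,0],[0,0,0],0],[[0,0,0],[0,0,0],0],[[0,0,0],[0,0,0],0]]';python3 -c "
from h import *
plan([442.8,95.2,58],120,ext=0)
p=capture('scene')
for q in('cup_red','cup_blue'):
  d=cut_out(p,q)[0];c=cloud(p,d['region']); zz=np.percentile(c[:,2],97); t=c[c[:,2]>zz-8]; print(q,d['p'],zz,((np.percentile(t,2,axis=0)+np.percentile(t,98,axis=0))/2).round(1))
"
```

```text
time_s: 19.88
eef_pos: [444.0, 92.7, 130.6]
ee_rot: [0.0, -0.259, 0.966, 0.001]
force: [0.1, 0.0, 0.6]
grip_width: 1.001
time_s: 20.55
eef_pos: [443.3, 93.3, 130.1]
ee_rot: [-0.0, -0.259, 0.966, 0.001]
force: [0.1, 0.5, -0.8]
grip_width: 1.002
t 20.55 tcp [443.3  93.3 130.1] tool y [-0.5    0.866  0.003] z [-0.001  0.003 -1.   ] F [ 0.09  0.5  -0.8 ] w 1.002
target tcp [442.8  95.2  58. ] shift [ -0.5   1.9 -72.1] turn [-0.16 -0.06 -0.  ]
cup_red 0.57 62.66713084237378 [443.   94.4  59.4]
cup_blue 0.55 82.50198723827269 [445.3 193.8  79.1]
```

```bash
python3 -m jog '[[[0,1.7,-25],[0,0,0],0],[[-0.3,1.7,-50],[-0.1,0,0],0],[[-0.3,1.7,-68],[-0.1,0,0],0],[[-0.3,1.7,-72],[-0.1,0,0],0],[[-0.3,1.7,-72],[-0.1,0,0],0.3],[[-0.3,1.7,-72],[-0.1,0,0],0.6],[[-0.3,1.7,-72],[-0.1,0,0],0.6],[[-0.3,1.7,-72],[-0.1,0,0],0.6]]' 25; python3 -m jog '[[[0,0,0],[0,0,0],0.6],[[0,0,0],[0,0,0],0.6],[[0,0,0],[0,0,0],0.6],[[0,0,2],[0,0,0],0.6],[[0,0,5],[0,0,0],0.6],[[0,0,30],[0,0,0],0.6],[[0,0,65],[0,0,0],0.6],[[0,0,105],[0,0,0],0.6]]' 25; python3 -c "
from h import *
p=capture('scene')
plan([445.5,193.7,165],120,ext=0)
for d in cut_out(p,'cup_red')[:2]:
  c=cloud(p,d['region']); print(d['p'],np.percentile(c,[2,50,98],axis=0).round(1).tolist())
"
```

```text
time_s: 21.37
eef_pos: [443.8, 95.1, 59.4]
ee_rot: [0.001, -0.259, 0.966, 0.0]
force: [-1.2, -0.6, 5.3]
grip_width: 0.658
time_s: 22.03
eef_pos: [442.0, 95.0, 163.8]
ee_rot: [-0.002, -0.259, 0.966, 0.001]
force: [1.0, -1.2, -0.3]
grip_width: 0.659
t 22.08 tcp [445.6  95.1 171.7] tool y [-0.5    0.866 -0.004] z [ 0.01   0.001 -1.   ] F [5.29 0.69 8.06] w 0.662
target tcp [445.5 193.7 165. ] shift [-0.1 98.6 -6.7] turn [-0.03  0.55 -0.02]
0.62 [[362.4, 77.7, 84.7], [454.5, 100.7, 148.6], [469.9, 152.6, 167.5]]
```

```bash
python3 -m jog '[[[0,10,0],[0,0,0],0.6],[[0,30,0],[0,0,0],0.6],[[0,52,0],[0,0,0],0.6],[[1,74,0],[0,0,0],0.6],[[1,90,0],[0,0,0],0.6],[[1.5,98.6,0],[0,0,0],0.6],[[1.5,98.6,0],[0,0,0],0.6],[[1.5,98.6,0],[0,0,0],0.6]]'; python3 -m jog '[[[0,0,0],[0,0,0],0.6],[[0,0,0],[0,0,0],0.6],[[0,0,0],[0,0,0],0.6],[[0,0,0],[0,0,0],0.6],[[0,0,0],[0,0,0],0.6],[[0,0,0],[0,0,0],0.6],[[0,0,0],[0,0,0],0.6],[[0,0,0],[0,0,0],0.6]]'; python3 - <<'E'
from h import *
plan([445.5,193.7,98.5],120,ext=0)
p=capture("scene")
for q in("cup_red","cup_blue"):
    d=cut_out(p,q)[0]
    c=cloud(p,d["region"]); zz=np.percentile(c[:,2],97); t=c[c[:,2]>zz-8]; print(q,round(d["p"],2),zz.round(1),((np.percentile(t,2,axis=0)+np.percentile(t,98,axis=0))/2).round(1),np.ptp(t,axis=0).round())
E
```

```text
time_s: 22.8
eef_pos: [444.1, 193.6, 162.3]
ee_rot: [-0.001, -0.259, 0.966, 0.001]
force: [-0.1, -1.3, -0.5]
grip_width: 0.659
time_s: 23.47
eef_pos: [444.5, 193.6, 163.1]
ee_rot: [-0.0, -0.259, 0.966, 0.001]
force: [0.2, 0.1, 0.1]
grip_width: 0.663
t 23.47 tcp [444.5 193.6 163.1] tool y [-0.5    0.866  0.001] z [-0.001  0.001 -1.   ] F [0.2  0.08 0.05] w 0.663
target tcp [445.5 193.7  98.5] shift [  1.    0.1 -64.6] turn [-0.06 -0.06 -0.  ]
cup_red 0.76 166.3 [445.9 196.9 162.8] [55. 43.  9.]
cup_blue 0.89 82.2 [446.5 193.4  78.6] [59. 54. 10.]
```

```bash
python3 -m jog '[[[0.5,0,-12],[0,0,0],0.6],[[0.8,0,-24],[0,0,0],0.6],[[0.8,0,-35],[0,0,0],0.6],[[0.8,0,-43],[0,0,0],0.6],[[0.8,0,-49],[0,0,0],0.6],[[0.8,0,-54],[0,0,0],0.6],[[0.8,0,-58],[0,0,0],0.6],[[0.8,0,-58],[0,0,0],0.6]]'; python3 -m jog '[[[0,0,-1.5],[0,0,0],0.6],[[0,0,-3],[0,0,0],0.6],[[0,0,-4.5],[0,0,0],0.6],[[0,0,-6],[0,0,0],0.6],[[0,0,-6.5],[0,0,0],0.6],[[0,0,-6.5],[0,0,0],0.6],[[0,0,-6.5],[0,0,0],0.6],[[0,0,-6.5],[0,0,0],0.6]]'; python3 -c "
from h import *
plan([445.5,193.7,98.5],120,ext=0)"
```

```text
time_s: 24.28
eef_pos: [445.2, 193.6, 104.6]
ee_rot: [-0.001, -0.259, 0.966, 0.001]
force: [-0.3, -0.2, -0.8]
grip_width: 0.661
time_s: 24.95
eef_pos: [446.2, 193.7, 99.4]
ee_rot: [0.001, -0.259, 0.966, 0.0]
force: [0.8, -0.5, 5.2]
grip_width: 0.662
t 24.95 tcp [446.2 193.7  99.4] tool y [-0.5    0.866  0.   ] z [ 0.002  0.001 -1.   ] F [ 0.76 -0.48  5.21] w 0.662
target tcp [445.5 193.7  98.5] shift [-0.7  0.  -0.9] turn [-0.07  0.09 -0.01]
```

Seated at the expected height with 5 N. Release, retreat, check.

```bash
python3 -m jog '[[[0,0,0.5],[0,0,0],0.3],[[0,0,0.5],[0,0,0],0.25],[[0,0,0.5],[0,0,0],0.2],[[0,0,0.5],[0,0,0],0.1],[[0,0,0.5],[0,0,0],0],[[0,0,5],[0,0,0],0],[[0,0,25],[0,0,0],0],[[0,0,55],[0,0,0],0]]'; python3 -m jog '[[[0,-5,40],[0,0,0],0],[[0,-20,70],[0,0,0],0],[[5,-50,90],[0,0,-2],0.3],[[10,-90,95],[0,0,-4],0.8],[[15,-130,95],[0,-3,-6],1],[[20,-170,95],[0,-6,-8],1],[[25,-210,95],[0,-9,-10],1],[[30,-250,95],[0,-12,-12],1]]';  python3 - <<'E'
from h import *
for n in("scene","top"):
  p=capture(n)
  for q in("cup_red","cup_blue"):
    for d in cut_out(p,q)[:2]:
      c=cloud(p,d["region"]); zz=np.percentile(c[:,2],97); t=c[c[:,2]>zz-8]; print(n,q,round(d["p"],2),d["box"],zz.round(1),((np.percentile(t,2,axis=0)+np.percentile(t,98,axis=0))/2).round(1),np.ptp(t,axis=0).round())
  if n=="scene": cv2.imwrite("pics/n2.png",cv2.resize(p["color"][120:260,280:420],(560,560),interpolation=cv2.INTER_CUBIC))
D=np.array([-.2368,.9716,0])
plan(np.array([551,-376.4,99.4])+38*D+30*N,103.7,True,ext=0)
E
```

```text
time_s: 25.62
eef_pos: [444.0, 193.4, 152.6]
ee_rot: [-0.003, -0.259, 0.966, 0.001]
force: [0.3, -0.0, -0.8]
grip_width: 0.998
time_s: 26.28
eef_pos: [475.1, -58.2, 249.2]
ee_rot: [0.102, -0.154, 0.982, -0.027]
force: [0.8, -0.3, 0.2]
grip_width: 0.141
scene cup_red 0.36 [297.1, 219.2, 322.0, 254.1] 62.3 [583.4  51.7  59.1] [58. 57. 10.]
top cup_red 0.65 [193.1, 238.4, 215.0, 259.0] 105.3 [440.1 190.9 102.7] [54. 55. 14.]
t 26.58 tcp [475.3 -55.4 248.7] tool y [-0.301  0.95  -0.083] z [ 0.205 -0.02  -0.978] F [-0.69  0.49  0.25] w -0.004
target tcp [ 532.  -341.9  127.6] shift [  56.7 -286.5 -121.2] turn [ 7.01 -7.5  -3.5 ]
```

View pics/n2.png

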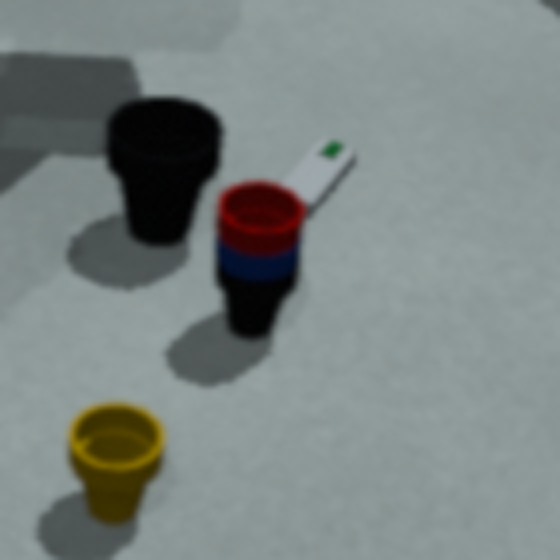

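The stack of three stands upright at crop (260, 260); its rim is at 105 mm in the top camera, which reads about 2 mm high. Next is the red key.

```bash
python3 -m jog '[[[8,-40,0],[1.5,-1.5,-0.7],1],[[16,-80,0],[3,-3,-1.4],1],[[24,-118,-10],[4.5,-4.5,-2],1],[[31,-155,-25],[6,-6,-3],1],[[38,-190,-40],[7,-7.5,-3.5],1],[[45,-225,-60],[7,-7.5,-3.5],1],[[51,-258,-83],[7,-7.5,-3.5],1],[[56,-286,-107],[7,-7.5,-3.5],1]]'; python3 -m jog '[[[0,0,0],[0,0,0],1],[[0,0,0],[0,0,0],1],[[0,0,0],[0,0,0],1],[[0,0,0],[0,0,0],1],[[0,0,0],[0,0,0],1],[[0,0,0],[0,0,0],1],[[0,0,0],[0,0,0],1],[[0,0,0],[0,0,0],1]]'; python3 -c "
from h import *
D=np.array([-.2368,.9716,0])
plan(np.array([551,-376.4,99.4])+38*D+4.5*N,103.7,True,ext=0)"
```

```text
time_s: 27.25
eef_pos: [532.4, -343.1, 140.7]
ee_rot: [0.173, -0.118, 0.978, 0.02]
force: [0.8, -0.2, 0.5]
grip_width: -0.001
time_s: 27.92
eef_pos: [531.4, -342.1, 142.0]
ee_rot: [0.173, -0.117, 0.978, 0.02]
force: [-0.1, -0.8, 0.4]
grip_width: -0.002
t 27.92 tcp [ 531.4 -342.1  142. ] tool y [-0.236  0.972 -0.001] z [ 0.334  0.08  -0.939] F [-0.11 -0.84  0.41] w -0.002
target tcp [ 540.5 -339.8  103.6] shift [  9.1   2.3 -38.4] turn [0.05 0.03 0.06]
```

```bash
python3 -m jog '[[[2,1,-8],[0,0,0],1],[[4,1.5,-16],[0,0,0],1],[[6,2,-24],[0,0,0],1],[[7,2,-30],[0,0,0],1],[[8,2,-34],[0,0,0],1],[[8.7,2.3,-37],[0,0,0],1],[[9.1,2.3,-38.4],[0,0,0],1],[[9.1,2.3,-38.4],[0,0,0],1]]'; python3 -c "
from h import *
D=np.array([-.2368,.9716,0])
plan(np.array([551,-376.4,99.4])+38*D,103.7,True,ext=0);print(sensors.sense()['force']@N)"
```

```text
time_s: 28.58
eef_pos: [542.5, -339.0, 104.2]
ee_rot: [0.171, -0.115, 0.978, 0.02]
force: [-3.9, 1.9, 3.1]
grip_width: 0.002
t 28.58 tcp [ 542.5 -339.   104.2] tool y [-0.232  0.973  0.001] z [ 0.329  0.079 -0.941] F [-3.86  1.9   3.13] w 0.002
target tcp [ 542.  -339.5   99.4] shift [-0.5 -0.5 -4.8] turn [ 0.03 -0.27  0.26]
4.075456179501288
```

```bash
python3 -m jog '[[[0.4,0,-1],[0,0,0],1],[[0.8,0.1,-2],[0,0,0],1],[[1,0.2,-3],[0,0,0],1],[[1.2,0.3,-4],[0,0,0],1],[[1.4,0.4,-5],[0,0,0],1],[[1.4,0.4,-5.6],[0,0,0],1],[[1.4,0.4,-5.6],[0,0,0],1],[[1.4,0.4,-5.6],[0,0,0],1]]'; python3 -c "
from h import *
D=np.array([-.2368,.9716,0])
plan(np.array([551,-376.4,99.4])+38*D,103.7,True,ext=0);print(sensors.sense()['force']@N)"
```

```text
time_s: 29.25
eef_pos: [544.5, -338.9, 99.5]
ee_rot: [0.171, -0.115, 0.978, 0.02]
force: [-4.0, 1.1, 6.9]
grip_width: 0.0
t 29.25 tcp [ 544.5 -338.9   99.5] tool y [-0.232  0.973 -0.001] z [ 0.33   0.078 -0.941] F [-3.97  1.08  6.94] w 0.0
target tcp [ 542.  -339.5   99.4] shift [-2.5 -0.6 -0.1] turn [ 0.1  -0.21  0.31]
7.757807186356556
```

```bash
python3 -m jog '[[[0.2,0,-0.8],[0,0,0],1],[[0.4,0,-1.6],[0,0,0],1],[[0.4,0,-1.6],[0,0,0],1],[[0.4,0,-1.6],[0,0,0],1],[[0.4,0,-1.6],[0,0,0],1],[[0.4,0,-1.6],[0,0,0],1],[[0.4,0,-1.6],[0,0,0],1],[[0.4,0,-1.6],[0,0,0],1]]'; python3 -m jog '[[[-2,0,6],[0,0,0],1],[[-8,-1,25],[0,0,0],1],[[-18,-3,55],[0,0,0],1],[[-25,0,85],[0,0,0],1],[[-35,20,100],[0,4,0],1],[[-45,45,110],[0,8,0],1],[[-55,75,120],[0,12,0],1],[[-55,95,120],[0,12,0],1]]'; python3 -m jog '[[[0,0,0],[0,0,0],1],[[0,0,0],[0,0,0],1],[[0,0,0],[0,0,0],1],[[0,0,0],[0,0,0],1],[[0,0,0],[0,0,0],1],[[0,0,0],[0,0,0],1],[[0,0,0],[0,0,0],1],[[0,0,0],[0,0,0],1]]'; python3 - <<'E'
from h import *
p=capture("scene"); q=capture("top")
cv2.imwrite("pics/end.png",np.hstack([cv2.resize(p["color"][130:310,90:420],(660,360)),])); 
hsv=cv2.cvtColor(q["color"],cv2.COLOR_BGR2HSV)
for n,(r,c) in dict(green=(216,374),blue=(212,389),yellow=(208,403),red=(204,417),black=(200,432)).items():
    m=np.zeros((420,560),bool); m[r-2:r+3,c-2:c+3]=1; print(n,np.median(cloud(q,m),0).round(1))
print(sensors.sense()["eef_pos"],sensors.sense()["force"])
E
```

```text
time_s: 29.92
eef_pos: [544.8, -338.9, 99.3]
ee_rot: [0.171, -0.115, 0.978, 0.02]
force: [-12.4, 4.1, 17.9]
grip_width: 0.001
time_s: 30.58
eef_pos: [490.2, -242.4, 219.7]
ee_rot: [0.067, -0.112, 0.991, 0.03]
force: [0.6, -0.3, -0.2]
grip_width: -0.003
time_s: 31.25
eef_pos: [489.8, -243.9, 217.2]
ee_rot: [0.067, -0.112, 0.991, 0.032]
force: [-0.1, -0.4, 0.0]
grip_width: 0.0
green [ 510.7 -231.4   88.9]
blue [ 486.1 -200.3  452.4]
yellow [ 487.7 -215.3  492.4]
red [ 492.5 -237.2  506.3]
black [ 503.3 -272.1  477.5]
[ 489.81831061 -243.73482173  217.32762018] [-0.87424339  0.52249203 -0.64547777]
```

View pics/end.png

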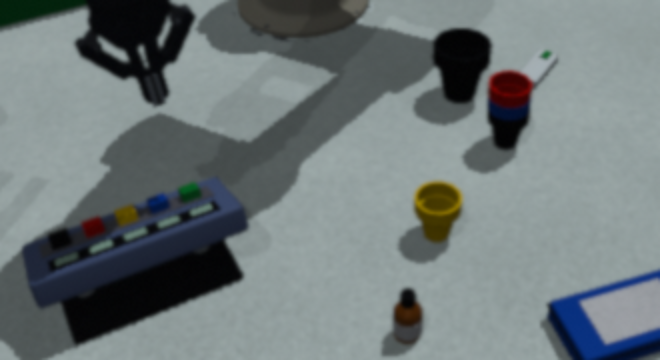

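```bash
python3 -c "
from h import *
print(ctrl.finish_job())"
```

```text
the job is handed in; nothing more can be done
None
```

The job is done and handed in at about 31 s of robot time. I pressed black, nested blue in black, pressed blue, nested red in blue and pressed red. `finish_job()` gives no verdict, so this rests on my own checks.

- **Keys:** The force along the slope normal was about 7.2 N on black, which puts it roughly 8.5–9 mm down. Blue reached about 9 N. Red reached about 22 N, pressed on to the stop to be sure and well under the 60 N limit. There was no direct key reading, so the depths come from force and travel.
- **Stack:** The blue rim stood at 82.9 mm after nesting. The red rim read 105 mm in the top camera, which reads about 2 mm high. Both match the nested heights, and the cups centre on the same spot within about 1 mm. The last pictures show the stack upright and let go.
- **End state:** The last scene picture shows all five caps level and the arm clear of everything. The yellow cup and bottle have not visibly moved, and nothing in view looks disturbed. The arm hid four of the caps from the top camera, so only green (88.9 mm, up) got a depth reading there.

**Disagreements along the way:**
- The two cameras differed by about 6 mm in x and 3 mm in y. I used the scene camera because it agreed with the arm.
- The scene camera's network did not find the red cup after nesting, so I confirmed it in the top camera and by eye.
- During the black press the tool sat about 5 mm up the slope from where it was commanded, though still on the cap.

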